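# Strip the wheel hub into the colour-coded parts dishes

## Task

Strip the hub stack off the wheel's stub axle, working down from the top: red cap, then brass bush, then green-sealed bearing, then blue pulley. Set each part down upright in the middle of the dish of its own colour (the brass bush in the yellow dish) and let go of it before you take the next. Do not push or knock over the oil bottle.

Things in the scene. Friction and masses are not known exactly. Their poses are not given: they have to be found in the camera images.
- wheel: Black rubber-tyred wheel lying flat, immovable, 140 mm diameter, face 46 mm above the bench. A 52 mm wide hub boss rises to 56 mm; on it a 12 mm thick steel stub axle stands up to 116 mm. From below: pulley, bearing, bush, threaded loosely on the axle; the cap covers its end. Origin: centre of the underside, at bench level; z up. Wheel and dishes trade places between starts.
- cap: Red plastic cap, solid round, 28 mm diameter, 22 mm high, top edge bevelled over its top 4 mm, flat underside (no bore). Starts on top of the stack, underside 124 mm above the bench. Origin: centre of the underside; z up along its axis. About 30 g.
- bush: Plain brass bush, a ring 36 mm in diameter, 22 mm high, 22 mm bore (5 mm play all round on the axle). Starts under the cap, underside 102 mm above the bench. Origin: on the axis at the underside; z up. About 120 g.
- bearing: Steel bearing with a green seal on its top face, a ring 50 mm in diameter, 22 mm high, 22 mm bore. Starts under the bush, underside 80 mm above the bench. Origin: on the axis at the underside; z up. About 200 g.
- pulley: Blue painted pulley, a ring 66 mm in diameter with plain straight sides, 24 mm high, 22 mm bore. Starts lowest in the stack, on the hub boss, underside 56 mm above the bench. Origin: on the axis at the underside; z up. About 200 g.
- dish_red: Red round parts dish, fixed to the bench, 112 mm outer diameter, flat floor 4 mm above the bench and 100 mm across, low rim 7 mm above the bench. Place of the red cap. Origin: centre of the underside, at bench level; z up.
- dish_yellow: Yellow round parts dish, fixed to the bench, 112 mm outer diameter, flat floor 4 mm above the bench and 100 mm across, low rim 7 mm above the bench. Place of the brass bush. Origin: centre of the underside, at bench level; z up.
- dish_green: Green round parts dish, fixed to the bench, 112 mm outer diameter, flat floor 4 mm above the bench and 100 mm across, low rim 7 mm above the bench. Place of the green-sealed bearing. Origin: centre of the underside, at bench level; z up.
- dish_blue: Blue round parts dish, fixed to the bench, 112 mm outer diameter, flat floor 4 mm above the bench and 100 mm across, low rim 7 mm above the bench. Place of the blue pulley. Origin: centre of the underside, at bench level; z up.
- oil_bottle: Orange oil bottle with black cap and a pale label, 52 mm diameter, 120 mm high, standing loose beyond the work; to be left alone. Origin: centre of the underside; z up.
Not all that is in view belongs to the job. Of the things that look like the pulley, the smaller one is meant.

How it is judged:
By the outcome, as a careful person would: the job done as asked, in the order asked, and still so for the second after the job is handed in, with the robot touching nothing.
It also fails if it takes over 106 s, if anything falls off the work surface, if the arm or the gripper's body presses on something with over 40 N, if the wrist force passes 120 N, or if a joint passes its speed limit or range.

## Robot

A 7-joint arm with a two-finger parallel gripper is mounted at the origin on the work surface. World frame = base frame: x ahead of the robot, y to its left, z up, the work surface at z = 0. Lengths are in m, angles in rad, forces in N, time in s.
With the tool pointing down it reaches from about 0.4 to 0.75 m from the base axis. Payload 19.5 kg.
Tool frame: the origin (TCP) lies at the very end of the fingers, on their centre line; the grasp point (between the pads) lies 19 mm behind it; z points along the fingers, y is the line along which they close (so a half turn about z gives the same grasp; the last joint's range is limited). The gripper opens to 85 mm and grips with 20 to 120 N. Pads are 22 mm wide; open, the fingers measure 114 mm over their backs; the gripper's body (76 mm by 85 mm) begins 54 mm behind the grasp point. The pads swing forward as they close: fully open they stand 13 mm farther back than shut.
Start: joints at [1.133, 0.707, -0.028, 1.485, 0.022, 0.951, -0.075], TCP at [0.222, -0.531, 0.231] pointing down, gripper open.
Joint ranges: [-2.71, 2.71], [-0.32, 2.16], [-1.57, 1.52], [0, 2.45], [-1.46, 4.6], [0, 2.02], [-2.83, 2.83]. Speed limits (rad/s): [1.89, 1.89, 2.57, 2.57, 3.01, 3.01, 3.01].

## Interface

Orientations are given as a 3x3 rotation matrix whose columns are the frame's x, y, z axes.
In Python, from station import r gives the robot as it stands.
- The arm moves only by the tool drive_tool, never from a script. Its argument "series" is a list of rows, each an object with "xyz": the shift along the tool's x, y, z in units of 30 mm (1.0 is 30 mm), a list of three; "delta_rot": the turn, a rotation vector about the tool's x, y, z in units of 6 degrees (1.0 is 6 degrees), a list of three. A call has 1 to 12 rows; each row shifts and turns the commanded pose from where the row before left it, along the tool's axes as they then stand; what a row does not reach is not made up. A row lasts 1/10 s, in which the tool goes at most 50 mm and 8.59 degrees, less where a joint would pass 70% of its speed; a pose out of reach is approached as far as the arm can. A call is refused whole if a number of a shift passes 1 or a number of a turn 1, either way. A call with a gripper value outside its range is refused whole. "grip" is the opening, from 0 (shut) to 1 (fully open), set as the call begins (left out, the last holds). The fingers move at their own pace and stop on an object; "grip_force" is the grip in N (left out, the last holds). Time passes only in rows, so rows that do not move let the fingers close. It gives the time, the measured TCP pose, the force, the opening and the grip force at its end, in the units of the state.
- r.get_state(): the state, without advancing time (a new reading comes with each control period).
- r.snapshot(name): name is "scene" or "top" or "wrist"; returns a dict with "pixels" (420x560x3 uint8, red, green, blue), "intrinsics" (3x3 intrinsics, pixels), "xyz" and "rotation" of the camera in the world. Camera axes: x right, y up, looking along -z (the intrinsics and any distortion apply to the point x, -y, -z); pixel columns grow to the right and rows downward; lengths in m; the calibration is good to about 2 mm. A picture is of the moment at which its call begins. There is no depth.
- r.finish_job(): hands the job in; it is judged then, once.
The state is a dict: "time": time; "qpos": joint angles; "qvel": joint speeds; "joint_torque": joint torques, N m; "tcp_pos": TCP position; "eef_rot": TCP orientation; "ft_force": force on the tool from outside, world axes, zero at the start; "ft_torque": the same for the moment, N m; "finger_gap": finger opening in m; "grip_force": force on a finger pad.
Only numpy, scipy, OpenCV 4.12 (cv2) and the standard library are available. Lean on these libraries where they do the work, as an engineer would, in place of code of your own. Each camera call takes 0.05 s, during which the arm holds its last target. There are 200 camera calls.

## Working session

There is one attempt and no reset: what is moved stays moved. The work goes in short steps, Python scripts to look and compute and a tool call to move; the robot and the scene stay as the last step left them, time stands still between calls to the robot, and variables do not carry over. Pictures are saved under pics/ and viewed, at most 14 in all, crops included, and the job is handed in when it is done.

Besides the shell and the picture viewer there is one more tool, called after "Call:" as name(argument=value, ...), one argument or row to a line, values as JSON. drive_tool: Moves the arm, as the interface text tells. Its arguments: {"type":"object","properties":{"series":{"type":"array"},"grip":{"type":"number"},"grip_force":{"type":"number"}},"required":["series"]}

```bash
mkdir -p pics; ls; python3 - <<'E'
from station import r
import cv2, numpy as np
s=r.get_state()
for k in("time","qpos","tcp_pos","eef_rot","finger_gap","ft_force"):print(k,np.round(s[k],4).tolist())
for n in("scene","top"):
    p=r.snapshot(n); cv2.imwrite(f"pics/{n}0.png",p["pixels"][:,:,::-1])
    np.savez(f"{n}0.npz",**p); print(n,p.keys(),np.round(p["intrinsics"],2).tolist(),np.round(p["xyz"],4).tolist(),np.round(p["rotation"],4).tolist())
E
```

```text
pics
time 0.0
qpos [1.1333, 0.7071, -0.0277, 1.485, 0.022, 0.9509, -0.0755]
tcp_pos [0.2216, -0.5303, 0.2308]
eef_rot [[0.9227, 0.3856, -0.0004], [0.3856, -0.9227, 0.001], [0.0, -0.0011, -1.0]]
finger_gap 0.0854
ft_force [-0.8903, 0.9981, 0.4624]
scene dict_keys(['pixels', 'intrinsics', 'xyz', 'rotation']) [[392.41, 0.0, 283.01], [0.0, 392.41, 209.12], [0.0, 0.0, 1.0]] [1.0644, 0.4276, 0.7295] [[-0.624, -0.5679, 0.5368], [0.7814, -0.4525, 0.4296], [-0.0011, 0.6875, 0.7262]]
top dict_keys(['pixels', 'intrinsics', 'xyz', 'rotation']) [[382.61, 0.0, 283.27], [0.0, 382.61, 208.47], [0.0, 0.0, 1.0]] [0.4597, 0.0412, 0.9446] [[0.0019, 0.9857, -0.1683], [-1.0, 0.0025, 0.0031], [0.0034, 0.1683, 0.9857]]
```

View pics/scene0.png

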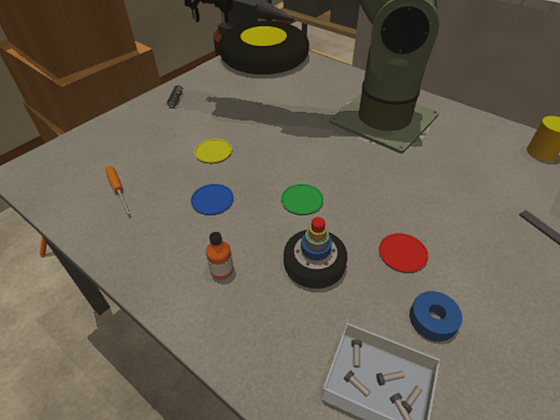

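View pics/top0.png

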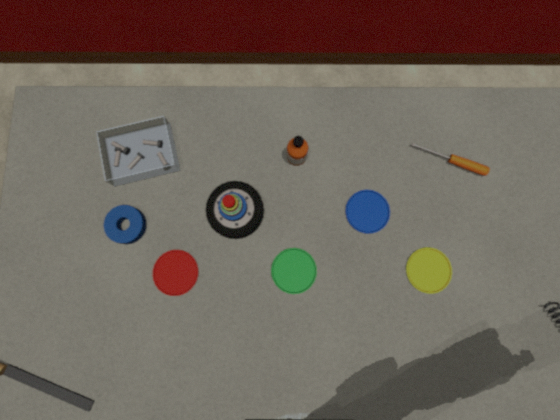

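The scene view shows the stack at about (317,235) and the bottle at (219,258). Two things look like the pulley. One is the loose thick blue ring at scene (436,315), top (125,224). The other is the blue ring low in the stack at scene (316,248), top (233,206). The stack one is smaller and sits on the hub boss, so it fits the description. I'll measure everything and check with one crop.

```bash
cat > h.py <<'E'
import numpy as np, cv2
def ray(p,uv):
    K=p["intrinsics"]; d=np.linalg.inv(K)@np.array([uv[0],uv[1],1.]); return p["xyz"], p["rotation"]@(d*[1,-1,-1])
def atz(p,uv,z):
    c,d=ray(p,uv); return c+d*(z-c[2])/d[2]
def proj(p,X):
    q=p["rotation"].T@(np.asarray(X)-p["xyz"]); q=p["intrinsics"]@(q*[1,-1,-1]); return q[:2]/q[2]
R={"red":(0,8),"yellow":(24,33),"green":(50,80),"blue":(100,118)}
def blobs(p,col,smin=130,vmin=50,amin=30):
    h=cv2.cvtColor(p["pixels"],cv2.COLOR_RGB2HSV); a,b=R[col]
    m=cv2.inRange(h,(a,smin,vmin),(b,255,255))
    n,l,st,c=cv2.connectedComponentsWithStats(m)
    return [(st[i,4],c[i],l==i) for i in range(1,n) if st[i,4]>=amin]
E
python3 - <<'E'
from h import *
P={n:dict(np.load(n+"0.npz")) for n in("scene","top")}
for n,p in P.items():
    for col in R:
        for a,c,m in sorted(blobs(p,col),key=lambda t:-t[0])[:5]:
            x0=np.ptp(np.where(m)[1])+1
            print(n,col,a,c.round(1),x0,atz(p,c,.006).round(4)[:2],atz(p,c,.146).round(4)[:2])
p=P["scene"]["pixels"][210:350,270:470,::-1]
cv2.imwrite("pics/crop.png",cv2.resize(p,None,fx=4,fy=4,interpolation=cv2.INTER_CUBIC))
E
```

```text
scene red 1490 [403.1 252.3] 49 [0.4643 0.3007] [0.5804 0.3252]
scene red 167 [317.8 224.3] 13 [0.5164 0.0981] [0.6225 0.1618]
scene yellow 757 [263.1  35.5] 47 [-0.233  -0.7207] [ 0.0181 -0.4985]
scene yellow 690 [212.6 150.4] 38 [ 0.4725 -0.3126] [ 0.587  -0.1693]
scene yellow 225 [551.8 122.5] 18 [-0.3058  0.4348] [-0.0406  0.4334]
scene green 989 [301.8 198.7] 42 [0.4699 0.0146] [0.5849 0.0945]
scene blue 1380 [437.1 312.6] 49 [0.5607 0.4248] [0.6582 0.4254]
scene blue 991 [211.6 198.7] 42 [ 0.6163 -0.1692] [ 0.703  -0.0537]
scene blue 151 [315.2 246.8] 30 [0.5772 0.1334] [0.6715 0.1903]
top red 24691 [280.9  26.1] 560 [1.1211 0.0456] [1.0224 0.0449]
top red 1633 [175.  272.3] 45 [0.4627 0.2997] [0.4622 0.2611]
top red 114 [228.4 200.8] 13 [0.6391 0.1753] [0.6123 0.1553]
top yellow 1596 [428.4 270. ] 46 [ 0.4695 -0.3141] [ 0.4681 -0.2611]
top yellow 38 [232.3 206.5] 13 [0.6245 0.1651] [0.5999 0.1466]
top green 1528 [293.4 270.5] 44 [0.4677 0.0134] [0.4665 0.0176]
top blue 1456 [367.2 211.2] 43 [ 0.6136 -0.1705] [ 0.5907 -0.1389]
top blue 1017 [123.6 223.9] 40 [0.5804 0.4321] [0.5624 0.3738]
top blue 131 [236.4 212.4] 26 [0.6098 0.1546] [0.5874 0.1377]
```

View pics/crop.png

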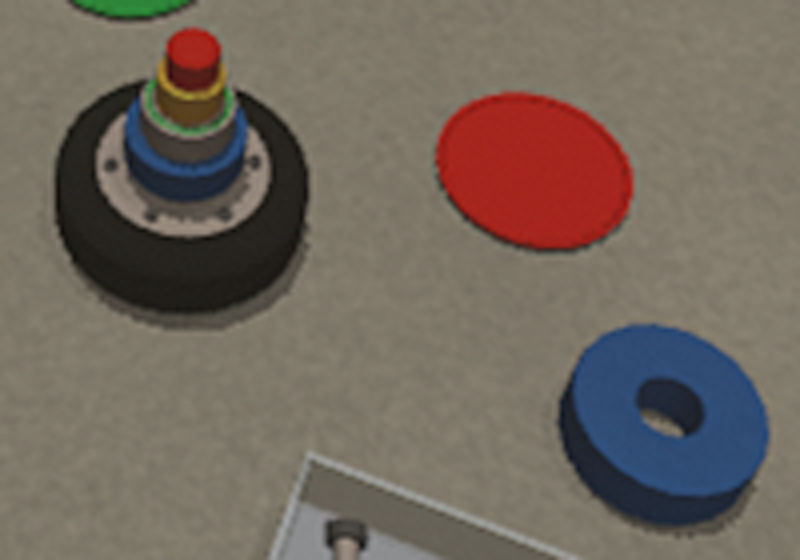

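The crop confirms it: the stack ring at crop (187,165) is the small pulley on the hub, and the loose ring at (665,420) is clearly bigger, so it is the decoy. Next I'll refine the stack position by silhouette centroid.

```bash
cat >> h.py <<'E'
from scipy.optimize import least_squares
def sil(p,x,y,segs):  # centroid of the hull of stacked circles (z,r)
    t=np.linspace(0,2*np.pi,60); pts=np.array([proj(p,(x+q*np.cos(a),y+q*np.sin(a),z)) for z,q in segs for a in t],np.float32)
    m=cv2.moments(cv2.convexHull(pts)); return np.array([m["m10"],m["m01"]])/m["m00"]
def fit(p,c,segs,x0):
    return least_squares(lambda v:sil(p,v[0],v[1],segs)-c,x0,x_scale=.01,diff_step=1e-4).x
E
python3 - <<'E'
from h import *
for n in("scene","top"):
    p=dict(np.load(n+"0.npz"))
    c=min([b for b in blobs(p,"red",130,30) if b[0]>90],key=lambda b:b[0]); print(n,c[0],c[1])
    print(fit(p,c[1],[(.124,.014),(.142,.014),(.146,.010)],[.61,.15]).round(4))
    m=cv2.cvtColor(p["pixels"],cv2.COLOR_RGB2HSV); u=proj(p,(.613,.156,.02)).astype(int)
    d=(m[:,:,2]<50).astype(np.uint8); k=np.zeros_like(d);cv2.circle(k,tuple(int(t) for t in u),45,1,-1); d=d*k
    d=cv2.morphologyEx(d,cv2.MORPH_OPEN,np.ones((3,3)));pt=cv2.convexHull(cv2.findNonZero(d)); M=cv2.moments(pt)
    print("wheel",fit(p,np.array([M["m10"],M["m01"]])/M["m00"],[(0,.068),(.01,.07),(.036,.07),(.046,.066)],[.61,.15]).round(4),M["m00"])
    b=[b for b in blobs(p,"blue",120,40)]; print([ (q[0],q[1].round(1)) for q in b])
E
```

```text
scene 167 [317.82035928 224.25748503]
[0.6126 0.1559]
wheel [0.6144 0.1567] 2875.5
[(np.int32(997), array([211.7, 198.7])), (np.int32(164), array([315.6, 247. ])), (np.int32(1405), array([437. , 312.6]))]
top 114 [228.38596491 200.78070175]
[0.6147 0.157 ]
wheel [0.6141 0.1569] 2493.0
[(np.int32(1471), array([367.2, 211.1])), (np.int32(142), array([236.3, 211.9])), (np.int32(1102), array([124.2, 224. ]))]
```

Call:
drive_tool(
  series=[
    {"xyz": [0,0,0],"delta_rot": [0,0,0.945]},
    {"xyz": [0,0,0],"delta_rot": [0,0,0.945]},
    {"xyz": [0,0,0],"delta_rot": [0,0,0.945]},
    {"xyz": [0,0,0],"delta_rot": [0,0,0.945]},
    {"xyz": [0.5,-0.95,0],"delta_rot": [0,0,0]},
    {"xyz": [0.5,-0.95,0],"delta_rot": [0,0,0]},
    {"xyz": [0.5,-0.95,0],"delta_rot": [0,0,0]},
    {"xyz": [0.5,-0.95,0],"delta_rot": [0,0,0]},
    {"xyz": [0.5,-0.95,0],"delta_rot": [0,0,0]},
    {"xyz": [0.5,-0.95,0],"delta_rot": [0,0,0]},
    {"xyz": [0.5,-0.95,0],"delta_rot": [0,0,0]},
    {"xyz": [0.5,-0.95,0],"delta_rot": [0,0,0]},
  ],
  grip=1,
  grip_force=40,
)

```text
time: 1.3
tcp_pos: [0.3421, -0.3013, 0.2312]
eef_rot: [[1.0, -0.0, -0.0], [-0.0, -1.0, 0.0], [-0.0, -0.0, -1.0]]
ft_force: [1.1, -0.7, -0.1]
finger_gap: 0.0854
grip_force: 0.0
```

Call:
drive_tool(
  series=[
    {"xyz": [0.55,-0.95,0],"delta_rot": [0,0,0]},
    {"xyz": [0.55,-0.95,0],"delta_rot": [0,0,0]},
    {"xyz": [0.55,-0.95,0],"delta_rot": [0,0,0]},
    {"xyz": [0.55,-0.95,0],"delta_rot": [0,0,0]},
    {"xyz": [0.55,-0.95,0],"delta_rot": [0,0,0]},
    {"xyz": [0.55,-0.95,0],"delta_rot": [0,0,0]},
    {"xyz": [0.55,-0.95,0],"delta_rot": [0,0,0]},
    {"xyz": [0.55,-0.95,0],"delta_rot": [0,0,0]},
    {"xyz": [0.55,-0.95,0],"delta_rot": [0,0,0]},
    {"xyz": [0.55,-0.95,0],"delta_rot": [0,0,0]},
    {"xyz": [0.55,-0.95,0],"delta_rot": [0,0,0]},
    {"xyz": [0.55,-0.95,0],"delta_rot": [0,0,0]},
  ],
)

```text
time: 2.5
tcp_pos: [0.5401, 0.0408, 0.2312]
eef_rot: [[1.0, 0.0, -0.0], [0.0, -1.0, 0.0], [-0.0, -0.0, -1.0]]
ft_force: [0.2, 0.0, -0.2]
finger_gap: 0.085
grip_force: 0.0
```

Call:
drive_tool(
  series=[
    {"xyz": [0.55,-0.9,0],"delta_rot": [0,0,0]},
    {"xyz": [0.55,-0.9,0],"delta_rot": [0,0,0]},
    {"xyz": [0.55,-0.9,0],"delta_rot": [0,0,0]},
    {"xyz": [0.5,-0.6,0],"delta_rot": [0,0,0]},
    {"xyz": [0,0,0],"delta_rot": [0,0,0]},
    {"xyz": [0,0,0],"delta_rot": [0,0,0]},
  ],
)

```text
time: 3.1
tcp_pos: [0.604, 0.1383, 0.2308]
eef_rot: [[1.0, 0.0, -0.001], [0.0, -1.0, -0.0], [-0.001, 0.0, -1.0]]
ft_force: [-0.4, -0.8, -0.6]
finger_gap: 0.0852
grip_force: 0.0
```

```bash
python3 - <<'E'
from station import r
from h import *
s=r.get_state(); print(s["time"],s["tcp_pos"].round(4) if hasattr(s["tcp_pos"],"round") else s["tcp_pos"])
p=r.snapshot("wrist"); cv2.imwrite("pics/w1.png",p["pixels"][:,:,::-1]); np.savez("w1.npz",**p)
print(p["xyz"],np.round(p["rotation"],3).tolist(),p["intrinsics"].tolist(),proj(p,(.614,.1565,.146)))
for col in R:
    for a,c,m in blobs(p,col): print(col,a,c.round(1),np.ptp(np.where(m),axis=1))
E
```

```text
3.1 [0.604  0.1383 0.2308]
[0.67731465 0.13941363 0.37262294] [[0.0, 0.957, 0.29], [-1.0, 0.0, 0.0], [0.0, -0.29, 0.957]] [[334.79051030758933, 0.0, 280.76503477367993], [0.0, 334.79051030758933, 210.50151348102395], [0.0, 0.0, 1.0]] [256.32820728 203.15714465]
red 1179 [254.8 200.5] [41 37]
red 2980 [144.  277.6] [73 89]
green 196 [260.8 177.2] [41 52]
green 3801 [373.5 280.9] [79 89]
blue 3945 [537.4 172.2] [97 51]
blue 1100 [263.8 167. ] [67 70]
blue 3555 [ 27.  207.5] [85 60]
```

View pics/w1.png

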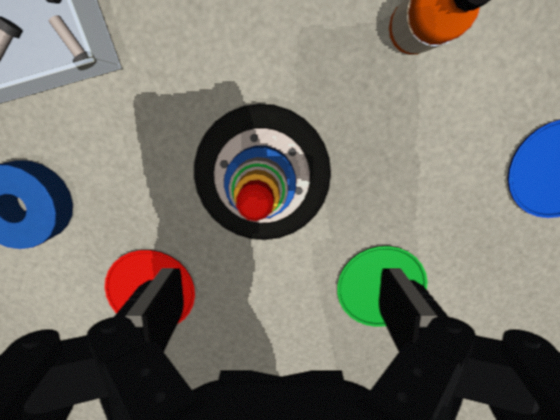

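The wrist view shows the cap at (255,200), with the dark wheel centred near (262,171), between open fingers at (155,300) and (405,300). I'll fit its position in this view.

```bash
python3 - <<'E'
from h import *
p=dict(np.load("w1.npz"))
b=[b for b in blobs(p,"red",130,30) if abs(b[1][0]-255)<8][0]
print(b[0],b[1],fit(p,b[1],[(.124,.014),(.142,.014),(.146,.010)],[.61,.15]).round(4))
for col,i,z in(("red",2980,.006),("green",3801,.006)):
  for q in blobs(p,col):
    if q[0]>2000:
      pt=cv2.findNonZero(q[2].astype(np.uint8)); e=cv2.fitEllipse(cv2.convexHull(pt)); print(col,atz(p,e[0],.006).round(4),e[1])
h=cv2.cvtColor(p["pixels"],cv2.COLOR_RGB2HSV)
k=np.zeros((420,560),np.uint8);cv2.circle(k,(262,171),72,1,-1)
d=((h[:,:,2]<48)*k).astype(np.uint8); d=cv2.morphologyEx(d,cv2.MORPH_OPEN,np.ones((5,5)))
pt=cv2.convexHull(cv2.findNonZero(d)); M=cv2.moments(pt)
print("wheel",fit(p,np.array([M["m10"],M["m01"]])/M["m00"],[(0,.068),(.01,.07),(.036,.07),(.046,.066)],[.61,.15]).round(4),cv2.boundingRect(pt))
E
```

```text
1179 [254.7591179  200.51484309] [0.6128 0.1584]
red [0.4645 0.3009 0.006 ] (78.79994201660156, 92.09825134277344)
green [0.4697 0.0155 0.006 ] (78.80266571044922, 90.30001831054688)
wheel [0.6127 0.1588] (194, 104, 136, 135)
```

Call:
drive_tool(
  series=[
    {"xyz": [0.31,-0.62,0],"delta_rot": [0,0,0]},
    {"xyz": [0,0,0.8],"delta_rot": [0,0,0]},
    {"xyz": [0,0,0.8],"delta_rot": [0,0,0]},
    {"xyz": [0,0,0.8],"delta_rot": [0,0,0]},
    {"xyz": [0,0,0.6],"delta_rot": [0,0,0]},
    {"xyz": [0,0,0.46],"delta_rot": [0,0,0]},
    {"xyz": [0,0,0],"delta_rot": [0,0,0]},
    {"xyz": [0,0,0],"delta_rot": [0,0,0]},
    {"xyz": [0,0,0],"delta_rot": [0,0,0]},
  ],
)

```text
time: 4.05
tcp_pos: [0.6139, 0.157, 0.1286]
eef_rot: [[1.0, -0.0, 0.001], [-0.0, -1.0, 0.0], [0.001, -0.0, -1.0]]
ft_force: [-1.2, -0.0, -0.1]
finger_gap: 0.0856
grip_force: 0.0
```

Call:
drive_tool(
  series=[
    {"xyz": [0,0,0],"delta_rot": [0,0,0]},
    {"xyz": [0,0,0],"delta_rot": [0,0,0]},
    {"xyz": [0,0,0],"delta_rot": [0,0,0]},
    {"xyz": [0,0,0],"delta_rot": [0,0,0]},
    {"xyz": [0,0,0],"delta_rot": [0,0,0]},
    {"xyz": [0,0,0],"delta_rot": [0,0,0]},
    {"xyz": [0,0,0],"delta_rot": [0,0,0]},
    {"xyz": [0,0,0],"delta_rot": [0,0,0]},
  ],
  grip=0,
  grip_force=30,
)

```text
time: 4.85
tcp_pos: [0.6136, 0.1571, 0.1277]
eef_rot: [[1.0, -0.0, 0.0], [-0.0, -1.0, 0.0], [0.0, -0.0, -1.0]]
ft_force: [-0.7, -0.2, 5.2]
finger_gap: 0.0265
grip_force: 29.5
```

```bash
python3 - <<'E'
from station import r
from h import *
a=[r.snapshot(n)["pixels"] for n in("wrist","scene")]
c=cv2.resize(a[1][180:320,230:410],None,fx=3,fy=3,interpolation=cv2.INTER_CUBIC)
w=cv2.resize(a[0][120:400,140:420],(230,230)); c2=np.zeros((420,800,3),np.uint8); c2[:,:540]=c; c2[:230,560:790]=w
cv2.imwrite("pics/g1.png",c2[:,:,::-1])
E
```

```text
(no output)
```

View pics/g1.png

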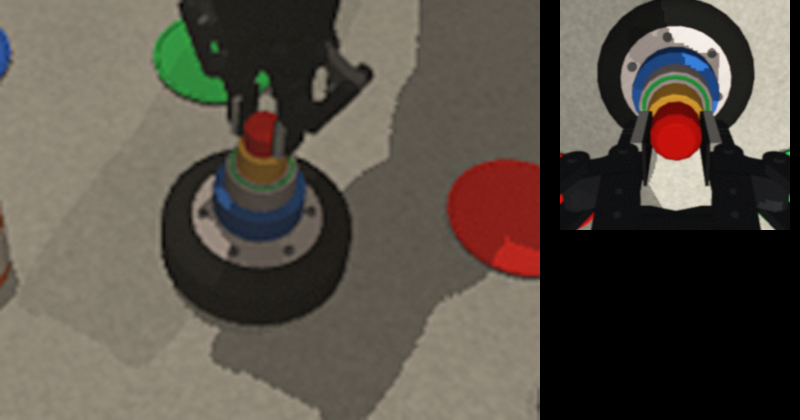

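The scene view shows the cap clamped between both fingers above the bush at (263,133), and the wrist view shows it centred between the pads. I'll lift it and carry it to the red dish.

Call:
drive_tool(
  series=[
    {"xyz": [0,0,-0.4],"delta_rot": [0,0,0]},
    {"xyz": [0,0,-0.8],"delta_rot": [0,0,0]},
    {"xyz": [0,0,-0.8],"delta_rot": [0,0,0]},
    {"xyz": [-0.5,-0.48,0],"delta_rot": [0,0,0]},
    {"xyz": [-0.8,-0.75,0],"delta_rot": [0,0,0]},
    {"xyz": [-0.8,-0.75,0],"delta_rot": [0,0,0]},
    {"xyz": [-0.8,-0.75,0],"delta_rot": [0,0,0]},
    {"xyz": [-0.8,-0.75,0],"delta_rot": [0,0,0]},
    {"xyz": [-0.8,-0.75,0],"delta_rot": [0,0,0]},
    {"xyz": [-0.49,-0.54,0],"delta_rot": [0,0,0]},
    {"xyz": [0,0,0],"delta_rot": [0,0,0]},
  ],
)

```text
time: 6.05
tcp_pos: [0.4618, 0.3028, 0.1882]
eef_rot: [[1.0, 0.004, -0.001], [0.004, -1.0, 0.002], [-0.001, -0.002, -1.0]]
ft_force: [0.8, 0.0, -0.7]
finger_gap: 0.0264
grip_force: 29.8
```

Call:
drive_tool(
  series=[
    {"xyz": [0,0,0.8],"delta_rot": [0,0,0]},
    {"xyz": [0,0,0.9],"delta_rot": [0,0,0]},
    {"xyz": [0,0,0.9],"delta_rot": [0,0,0]},
    {"xyz": [0,0,0.9],"delta_rot": [0,0,0]},
    {"xyz": [0,0,0.8],"delta_rot": [0,0,0]},
    {"xyz": [0,0,0.6],"delta_rot": [0,0,0]},
    {"xyz": [0,0,0.3],"delta_rot": [0,0,0]},
    {"xyz": [0,0,0],"delta_rot": [0,0,0]},
    {"xyz": [0,0,0],"delta_rot": [0,0,0]},
  ],
)

```text
time: 6.95
tcp_pos: [0.4643, 0.3002, 0.0324]
eef_rot: [[1.0, -0.0, 0.001], [-0.0, -1.0, 0.001], [0.001, -0.001, -1.0]]
ft_force: [0.8, -0.4, -1.1]
finger_gap: 0.0267
grip_force: 29.8
```

```bash
python3 - <<'E'
from station import r
from h import *
s=r.get_state(); print(s["tcp_pos"],s["finger_gap"],s["ft_force"])
a=[r.snapshot(n)["pixels"] for n in("wrist","scene")]
c=cv2.resize(a[1][180:320,320:480],None,fx=3,fy=3,interpolation=cv2.INTER_CUBIC)
w=cv2.resize(a[0][120:400,140:420],(300,300)); c2=np.zeros((420,800,3),np.uint8); c2[:,:480]=c; c2[:300,490:790]=w
cv2.imwrite("pics/g2.png",c2[:,:,::-1])
E
```

```text
[0.46434374 0.30017994 0.03237552] 0.026727497600777816 [ 0.79674968 -0.3759663  -1.14791775]
```

View pics/g2.png

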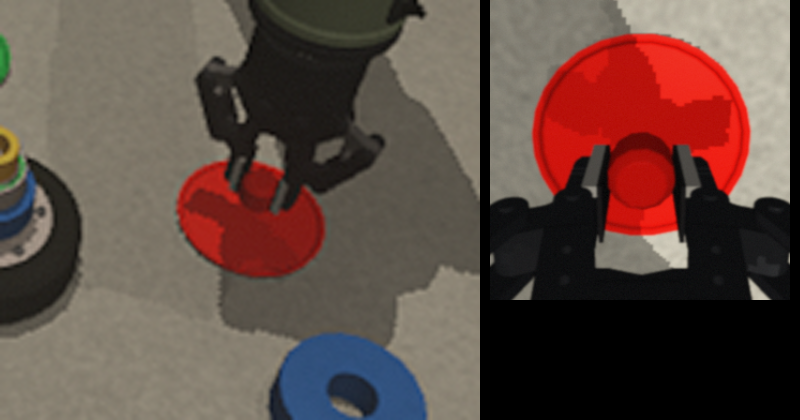

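The cap is held upright over the red dish. Next: lower it the last stretch.

Call:
drive_tool(
  series=[
    {"xyz": [0,0,0.3],"delta_rot": [0,0,0]},
    {"xyz": [0,0,0.3],"delta_rot": [0,0,0]},
    {"xyz": [0,0,0.15],"delta_rot": [0,0,0]},
    {"xyz": [0,0,0.05],"delta_rot": [0,0,0]},
    {"xyz": [0,0,0],"delta_rot": [0,0,0]},
    {"xyz": [0,0,0],"delta_rot": [0,0,0]},
  ],
)

```text
time: 7.65
tcp_pos: [0.4635, 0.3, 0.0077]
eef_rot: [[1.0, -0.0, -0.001], [-0.0, -1.0, -0.0], [-0.001, 0.0, -1.0]]
ft_force: [-4.8, -2.5, 12.5]
finger_gap: 0.0263
grip_force: 31.0
```

Call:
drive_tool(
  series=[
    {"xyz": [0,0,0],"delta_rot": [0,0,0]},
    {"xyz": [0,0,0],"delta_rot": [0,0,0]},
    {"xyz": [0,0,0],"delta_rot": [0,0,0]},
    {"xyz": [0,0,0],"delta_rot": [0,0,0]},
    {"xyz": [0,0,-0.3],"delta_rot": [0,0,0]},
    {"xyz": [0,0,-0.7],"delta_rot": [0,0,0]},
    {"xyz": [0,0,-1],"delta_rot": [0,0,0]},
    {"xyz": [0,0,-1],"delta_rot": [0,0,0]},
    {"xyz": [0,0,-1],"delta_rot": [0,0,0]},
    {"xyz": [0,0,-1],"delta_rot": [0,0,0]},
    {"xyz": [0,0,-1],"delta_rot": [0,0,0]},
  ],
  grip=1,
)

```text
time: 8.75
tcp_pos: [0.4637, 0.3, 0.1896]
eef_rot: [[1.0, -0.0, 0.0], [-0.0, -1.0, 0.0], [0.0, -0.0, -1.0]]
ft_force: [-0.4, 0.6, -0.5]
finger_gap: 0.0851
grip_force: 0.0
```

Call:
drive_tool(
  series=[
    {"xyz": [0.5,0.48,0],"delta_rot": [0,0,0]},
    {"xyz": [0.8,0.76,0],"delta_rot": [0,0,0]},
    {"xyz": [0.8,0.76,0],"delta_rot": [0,0,0]},
    {"xyz": [0.8,0.76,0],"delta_rot": [0,0,0]},
    {"xyz": [0.8,0.76,0],"delta_rot": [0,0,0]},
    {"xyz": [0.8,0.76,0],"delta_rot": [0,0,0]},
    {"xyz": [0.49,0.49,0],"delta_rot": [0,0,0]},
    {"xyz": [0,0,0],"delta_rot": [0,0,0]},
    {"xyz": [0,0,0],"delta_rot": [0,0,0]},
  ],
)

```text
time: 9.65
tcp_pos: [0.6133, 0.1571, 0.1878]
eef_rot: [[1.0, -0.001, -0.0], [-0.001, -1.0, 0.0], [-0.0, -0.0, -1.0]]
ft_force: [0.1, 0.5, 0.0]
finger_gap: 0.0855
grip_force: 0.0
```

```bash
python3 - <<'E'
from station import r
from h import *
s=r.get_state(); print(s["time"],s["tcp_pos"],s["finger_gap"],s["ft_force"])
P=[r.snapshot(n) for n in("wrist","scene","top")]
for n,p in zip("wst",P): np.savez(f"b_{n}.npz",**p)
a=[p["pixels"] for p in P]
c=cv2.resize(a[1][180:320,280:460],None,fx=3,fy=3,interpolation=cv2.INTER_CUBIC)
w=cv2.resize(a[0][120:400,140:420],(250,250));c2=np.zeros((420,800,3),np.uint8); c2[:,:540]=c; c2[:250,545:795]=w
t=cv2.resize(a[2][245:300,145:245],(250,137)); c2[260:397,545:795]=t
cv2.imwrite("pics/g3.png",c2[:,:,::-1])
E
```

```text
9.65 [0.61327409 0.15708203 0.18783593] 0.08553130633447628 [0.14933877 0.4851871  0.02070658]
```

View pics/g3.png

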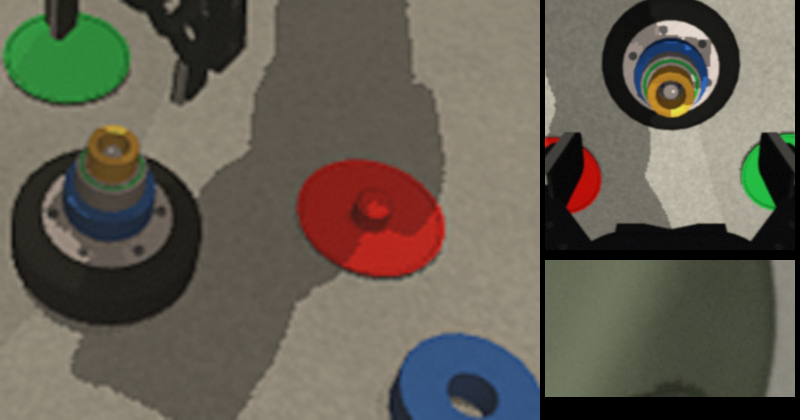

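The cap stands upright in the middle of the red dish at (372,208). The bush is exposed and still centred on the axle. I'll take the bush.

Call:
drive_tool(
  series=[
    {"xyz": [0,0,0.8],"delta_rot": [0,0,0]},
    {"xyz": [0,0,0.8],"delta_rot": [0,0,0]},
    {"xyz": [0,0,0.7],"delta_rot": [0,0,0]},
    {"xyz": [0,0,0.46],"delta_rot": [0,0,0]},
    {"xyz": [0,0,0],"delta_rot": [0,0,0]},
    {"xyz": [0,0,0],"delta_rot": [0,0,0]},
    {"xyz": [0,0,0],"delta_rot": [0,0,0]},
  ],
)

```text
time: 10.5
tcp_pos: [0.614, 0.1573, 0.1059]
eef_rot: [[1.0, 0.0, 0.001], [0.0, -1.0, 0.0], [0.001, -0.0, -1.0]]
ft_force: [-0.0, -0.5, -0.1]
finger_gap: 0.0855
grip_force: 0.0
```

Call:
drive_tool(
  series=[
    {"xyz": [0,0,0],"delta_rot": [0,0,0]},
    {"xyz": [0,0,0],"delta_rot": [0,0,0]},
    {"xyz": [0,0,0],"delta_rot": [0,0,0]},
    {"xyz": [0,0,0],"delta_rot": [0,0,0]},
    {"xyz": [0,0,0],"delta_rot": [0,0,0]},
    {"xyz": [0,0,0],"delta_rot": [0,0,0]},
    {"xyz": [0,0,0],"delta_rot": [0,0,0]},
    {"xyz": [0,0,0],"delta_rot": [0,0,0]},
  ],
  grip=0,
  grip_force=40,
)

```text
time: 11.3
tcp_pos: [0.6137, 0.1571, 0.1051]
eef_rot: [[1.0, -0.0, 0.0], [-0.0, -1.0, 0.0], [0.0, -0.0, -1.0]]
ft_force: [-1.6, 0.6, 6.1]
finger_gap: 0.034
grip_force: 39.7
```

Call:
drive_tool(
  series=[
    {"xyz": [0,0,-0.3],"delta_rot": [0,0,0]},
    {"xyz": [0,0,-1],"delta_rot": [0,0,0]},
    {"xyz": [0,0,-1],"delta_rot": [0,0,0]},
    {"xyz": [0,0,-1],"delta_rot": [0,0,0]},
    {"xyz": [-0.3,0.5,0],"delta_rot": [0,0,0]},
    {"xyz": [-0.3,0.95,0],"delta_rot": [0,0,0]},
    {"xyz": [-0.3,0.95,0],"delta_rot": [0,0,0]},
    {"xyz": [-0.3,0.95,0],"delta_rot": [0,0,0]},
    {"xyz": [-0.3,0.95,0],"delta_rot": [0,0,0]},
    {"xyz": [-0.3,0.95,0],"delta_rot": [0,0,0]},
    {"xyz": [-0.3,0.95,0],"delta_rot": [0,0,0]},
    {"xyz": [-0.3,0.95,0],"delta_rot": [0,0,0]},
  ],
)

```text
time: 12.5
tcp_pos: [0.541, -0.0586, 0.2043]
eef_rot: [[1.0, -0.0, 0.0], [-0.0, -1.0, 0.0], [0.0, -0.0, -1.0]]
ft_force: [0.8, -0.5, -0.9]
finger_gap: 0.034
grip_force: 40.2
```

Call:
drive_tool(
  series=[
    {"xyz": [-0.28,0.95,0],"delta_rot": [0,0,0]},
    {"xyz": [-0.28,0.95,0],"delta_rot": [0,0,0]},
    {"xyz": [-0.28,0.95,0],"delta_rot": [0,0,0]},
    {"xyz": [-0.28,0.95,0],"delta_rot": [0,0,0]},
    {"xyz": [-0.28,0.95,0],"delta_rot": [0,0,0]},
    {"xyz": [-0.28,0.95,0],"delta_rot": [0,0,0]},
    {"xyz": [-0.28,0.95,0],"delta_rot": [0,0,0]},
    {"xyz": [-0.28,0.95,0],"delta_rot": [0,0,0]},
    {"xyz": [-0.12,0.6,0],"delta_rot": [0,0,0]},
    {"xyz": [0,0.33,0],"delta_rot": [0,0,0]},
    {"xyz": [0,0,0],"delta_rot": [0,0,0]},
    {"xyz": [0,0,0],"delta_rot": [0,0,0]},
  ],
)

```text
time: 13.7
tcp_pos: [0.4712, -0.3123, 0.2038]
eef_rot: [[1.0, 0.001, 0.0], [0.001, -1.0, 0.001], [0.0, -0.001, -1.0]]
ft_force: [-0.6, 0.6, -1.0]
finger_gap: 0.0338
grip_force: 40.1
```

Call:
drive_tool(
  series=[
    {"xyz": [0,0,0.7],"delta_rot": [0,0,0]},
    {"xyz": [0,0,1],"delta_rot": [0,0,0]},
    {"xyz": [0,0,1],"delta_rot": [0,0,0]},
    {"xyz": [0,0,1],"delta_rot": [0,0,0]},
    {"xyz": [0,0,1],"delta_rot": [0,0,0]},
    {"xyz": [0,0,0.7],"delta_rot": [0,0,0]},
    {"xyz": [0,0,0.3],"delta_rot": [0,0,0]},
    {"xyz": [0,0,0],"delta_rot": [0,0,0]},
    {"xyz": [0,0,0],"delta_rot": [0,0,0]},
  ],
)

```text
time: 14.6
tcp_pos: [0.4713, -0.3132, 0.0337]
eef_rot: [[1.0, 0.0, 0.001], [0.001, -1.0, -0.0], [0.001, 0.0, -1.0]]
ft_force: [-0.5, -1.1, -1.7]
finger_gap: 0.0342
grip_force: 40.1
```

```bash
python3 - <<'E'
from station import r
from h import *
s=r.get_state(); print(s["tcp_pos"],s["finger_gap"],s["ft_force"])
a=[r.snapshot(n)["pixels"] for n in("wrist","scene")]
c=cv2.resize(a[1][90:230,150:310],None,fx=3,fy=3,interpolation=cv2.INTER_CUBIC)
w=cv2.resize(a[0][120:400,140:420],(300,300)); c2=np.zeros((420,800,3),np.uint8); c2[:,:480]=c; c2[:300,490:790]=w
cv2.imwrite("pics/g4.png",c2[:,:,::-1])
E
```

```text
[ 0.471255   -0.31315284  0.03366278] 0.034194218596086554 [-0.45627267 -1.13403928 -1.70948296]
```

View pics/g4.png

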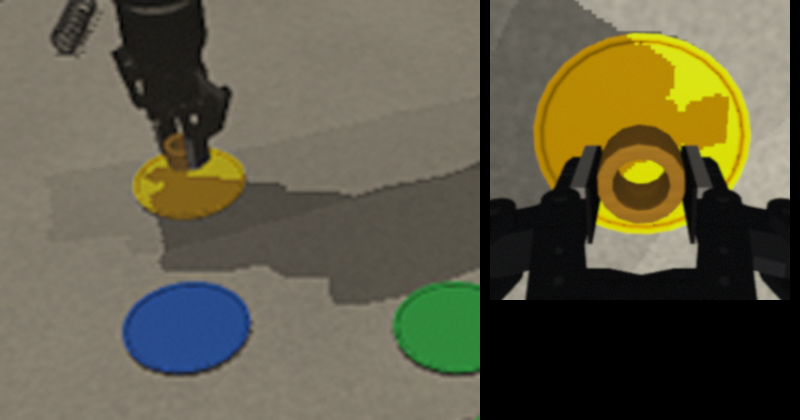

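The bush is held upright over the yellow dish: (178,152) in the scene crop, centred in the wrist view at (641,184). I'll lower it, release, retract and return.

Call:
drive_tool(
  series=[
    {"xyz": [0,0,0.4],"delta_rot": [0,0,0]},
    {"xyz": [0,0,0.3],"delta_rot": [0,0,0]},
    {"xyz": [0,0,0.12],"delta_rot": [0,0,0]},
    {"xyz": [0,0,0.05],"delta_rot": [0,0,0]},
    {"xyz": [0,0,0],"delta_rot": [0,0,0]},
    {"xyz": [0,0,0],"delta_rot": [0,0,0]},
  ],
)

```text
time: 15.3
tcp_pos: [0.4703, -0.313, 0.007]
eef_rot: [[1.0, -0.0, -0.001], [-0.0, -1.0, 0.001], [-0.001, -0.001, -1.0]]
ft_force: [-6.5, 4.2, 19.5]
finger_gap: 0.0336
grip_force: 42.1
```

Call:
drive_tool(
  series=[
    {"xyz": [0,0,0],"delta_rot": [0,0,0]},
    {"xyz": [0,0,0],"delta_rot": [0,0,0]},
    {"xyz": [0,0,0],"delta_rot": [0,0,0]},
    {"xyz": [0,0,0],"delta_rot": [0,0,0]},
    {"xyz": [0,0,-0.3],"delta_rot": [0,0,0]},
    {"xyz": [0,0,-0.7],"delta_rot": [0,0,0]},
    {"xyz": [0,0,-1],"delta_rot": [0,0,0]},
    {"xyz": [0,0,-1],"delta_rot": [0,0,0]},
    {"xyz": [0,0,-1],"delta_rot": [0,0,0]},
    {"xyz": [0,0,-1],"delta_rot": [0,0,0]},
    {"xyz": [0,0,-1],"delta_rot": [0,0,0]},
  ],
  grip=1,
)

```text
time: 16.4
tcp_pos: [0.4705, -0.3132, 0.1885]
eef_rot: [[1.0, -0.0, 0.0], [-0.0, -1.0, -0.0], [0.0, 0.0, -1.0]]
ft_force: [-0.9, -0.1, 0.2]
finger_gap: 0.0857
grip_force: 0.0
```

Call:
drive_tool(
  series=[
    {"xyz": [0.3,-0.5,0],"delta_rot": [0,0,0]},
    {"xyz": [0.3,-0.95,0],"delta_rot": [0,0,0]},
    {"xyz": [0.3,-0.95,0],"delta_rot": [0,0,0]},
    {"xyz": [0.3,-0.95,0],"delta_rot": [0,0,0]},
    {"xyz": [0.3,-0.95,0],"delta_rot": [0,0,0]},
    {"xyz": [0.3,-0.95,0],"delta_rot": [0,0,0]},
    {"xyz": [0.3,-0.95,0],"delta_rot": [0,0,0]},
    {"xyz": [0.3,-0.95,0],"delta_rot": [0,0,0]},
    {"xyz": [0.28,-0.95,0],"delta_rot": [0,0,0]},
    {"xyz": [0.28,-0.95,0],"delta_rot": [0,0,0]},
    {"xyz": [0.28,-0.95,0],"delta_rot": [0,0,0]},
    {"xyz": [0.28,-0.95,0],"delta_rot": [0,0,0]},
  ],
)

```text
time: 17.6
tcp_pos: [0.5764, 0.0164, 0.1873]
eef_rot: [[1.0, -0.0, 0.0], [-0.0, -1.0, 0.0], [0.0, -0.0, -1.0]]
ft_force: [0.4, 0.4, 0.4]
finger_gap: 0.0853
grip_force: 0.0
```

Call:
drive_tool(
  series=[
    {"xyz": [0.28,-0.95,0],"delta_rot": [0,0,0]},
    {"xyz": [0.28,-0.95,0],"delta_rot": [0,0,0]},
    {"xyz": [0.28,-0.95,0],"delta_rot": [0,0,0]},
    {"xyz": [0.28,-0.95,0],"delta_rot": [0,0,0]},
    {"xyz": [0.12,-0.6,0],"delta_rot": [0,0,0]},
    {"xyz": [0,-0.33,0],"delta_rot": [0,0,0]},
    {"xyz": [0,0,0],"delta_rot": [0,0,0]},
    {"xyz": [0,0,0],"delta_rot": [0,0,0]},
    {"xyz": [0,0,0],"delta_rot": [0,0,0]},
  ],
)

```text
time: 18.5
tcp_pos: [0.6136, 0.1557, 0.1869]
eef_rot: [[1.0, -0.001, 0.0], [-0.001, -1.0, -0.0], [0.0, 0.0, -1.0]]
ft_force: [0.4, -0.3, -0.2]
finger_gap: 0.0854
grip_force: 0.0
```

```bash
python3 - <<'E'
from station import r
from h import *
s=r.get_state(); print(s["time"],s["tcp_pos"],s["finger_gap"],s["ft_force"])
P=[r.snapshot(n) for n in("wrist","scene")]
a=[p["pixels"] for p in P]
b=[q for q in blobs(P[0],"green",100,40,60)]; print([(q[0],q[1].round(1)) for q in b], proj(P[0],(.6135,.157,.102)))
c=cv2.resize(a[1][110:290,180:360],(420,420),interpolation=cv2.INTER_CUBIC)
w=cv2.resize(a[0][60:400,110:450],(340,340));c2=np.zeros((420,800,3),np.uint8); c2[:,:420]=c; c2[:340,440:780]=w
cv2.imwrite("pics/g5.png",c2[:,:,::-1])
E
```

```text
18.5 [0.61356462 0.15572539 0.18690345] 0.08538074843845082 [ 0.36423942 -0.32363728 -0.20952241]
[(np.int32(543), array([278.3, 215. ])), (np.int32(1181), array([436.5, 290.7])), (np.int32(1551), array([375.7, 323. ]))] [280.45096253 216.88481042]
```

View pics/g5.png

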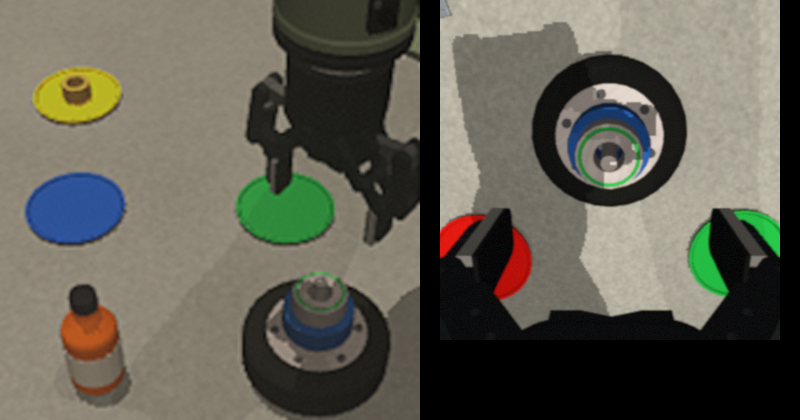

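The bush is in the middle of the yellow dish at (76,90), and the bearing is still centred on the axle. I'll take the bearing.

Call:
drive_tool(
  series=[
    {"xyz": [0,-0.04,0.6],"delta_rot": [0,0,0]},
    {"xyz": [0,0,0.9],"delta_rot": [0,0,0]},
    {"xyz": [0,0,0.9],"delta_rot": [0,0,0]},
    {"xyz": [0,0,0.7],"delta_rot": [0,0,0]},
    {"xyz": [0,0,0.36],"delta_rot": [0,0,0]},
    {"xyz": [0,0,0],"delta_rot": [0,0,0]},
    {"xyz": [0,0,0],"delta_rot": [0,0,0]},
  ],
)

```text
time: 19.3
tcp_pos: [0.6139, 0.1581, 0.0837]
eef_rot: [[1.0, -0.0, 0.001], [-0.0, -1.0, 0.0], [0.001, -0.0, -1.0]]
ft_force: [0.0, -0.4, 0.1]
finger_gap: 0.0854
grip_force: 0.0
```

Call:
drive_tool(
  series=[
    {"xyz": [0,0,0],"delta_rot": [0,0,0]},
    {"xyz": [0,0,0],"delta_rot": [0,0,0]},
    {"xyz": [0,0,0],"delta_rot": [0,0,0]},
    {"xyz": [0,0,0],"delta_rot": [0,0,0]},
    {"xyz": [0,0,0],"delta_rot": [0,0,0]},
    {"xyz": [0,0,0],"delta_rot": [0,0,0]},
    {"xyz": [0,0,0],"delta_rot": [0,0,0]},
    {"xyz": [0,0,0],"delta_rot": [0,0,0]},
  ],
  grip=0,
  grip_force=50,
)

```text
time: 20.1
tcp_pos: [0.6138, 0.1583, 0.0838]
eef_rot: [[1.0, -0.0, 0.001], [-0.0, -1.0, 0.0], [0.001, -0.0, -1.0]]
ft_force: [-2.1, -0.7, 10.6]
finger_gap: 0.0478
grip_force: 51.5
```

Call:
drive_tool(
  series=[
    {"xyz": [0,0,-0.3],"delta_rot": [0,0,0]},
    {"xyz": [0,0,-0.8],"delta_rot": [0,0,0]},
    {"xyz": [0,0,-0.9],"delta_rot": [0,0,0]},
    {"xyz": [0,0,-0.9],"delta_rot": [0,0,0]},
    {"xyz": [0,0,-0.1],"delta_rot": [0,0,0]},
    {"xyz": [-0.5,0.5,0],"delta_rot": [0,0,0]},
    {"xyz": [-0.8,0.8,0],"delta_rot": [0,0,0]},
    {"xyz": [-0.8,0.8,0],"delta_rot": [0,0,0]},
    {"xyz": [-0.8,0.8,0],"delta_rot": [0,0,0]},
    {"xyz": [-0.8,0.8,0],"delta_rot": [0,0,0]},
    {"xyz": [-0.8,0.8,0],"delta_rot": [0,0,0]},
    {"xyz": [-0.33,0.3,0],"delta_rot": [0,0,0]},
  ],
)

```text
time: 21.3
tcp_pos: [0.4666, 0.0122, 0.173]
eef_rot: [[1.0, -0.002, -0.001], [-0.002, -1.0, -0.001], [-0.001, 0.001, -1.0]]
ft_force: [0.6, 1.3, -2.2]
finger_gap: 0.0475
grip_force: 52.6
```

Call:
drive_tool(
  series=[
    {"xyz": [0,0,0],"delta_rot": [0,0,0]},
    {"xyz": [0,0,0.6],"delta_rot": [0,0,0]},
    {"xyz": [0,0,0.9],"delta_rot": [0,0,0]},
    {"xyz": [0,0,0.9],"delta_rot": [0,0,0]},
    {"xyz": [0,0,0.9],"delta_rot": [0,0,0]},
    {"xyz": [0,0,0.7],"delta_rot": [0,0,0]},
    {"xyz": [0,0,0.3],"delta_rot": [0,0,0]},
    {"xyz": [0,0,0],"delta_rot": [0,0,0]},
    {"xyz": [0,0,0],"delta_rot": [0,0,0]},
  ],
)

```text
time: 22.2
tcp_pos: [0.469, 0.0145, 0.0444]
eef_rot: [[1.0, 0.0, 0.001], [0.0, -1.0, 0.0], [0.001, -0.0, -1.0]]
ft_force: [-0.1, -0.5, -2.5]
finger_gap: 0.0479
grip_force: 52.5
```

```bash
python3 - <<'E'
from station import r
from h import *
s=r.get_state(); print(s["tcp_pos"],s["finger_gap"],s["ft_force"])
a=[r.snapshot(n)["pixels"] for n in("wrist","scene")]
c=cv2.resize(a[1][140:280,230:390],None,fx=3,fy=3,interpolation=cv2.INTER_CUBIC)
w=cv2.resize(a[0][120:400,140:420],(300,300)); c2=np.zeros((420,800,3),np.uint8); c2[:,:480]=c; c2[:300,490:790]=w
cv2.imwrite("pics/g6.png",c2[:,:,::-1])
E
```

```text
[0.46900818 0.01445685 0.04443498] 0.04789402113056035 [-0.09902254 -0.52670637 -2.51009401]
```

View pics/g6.png

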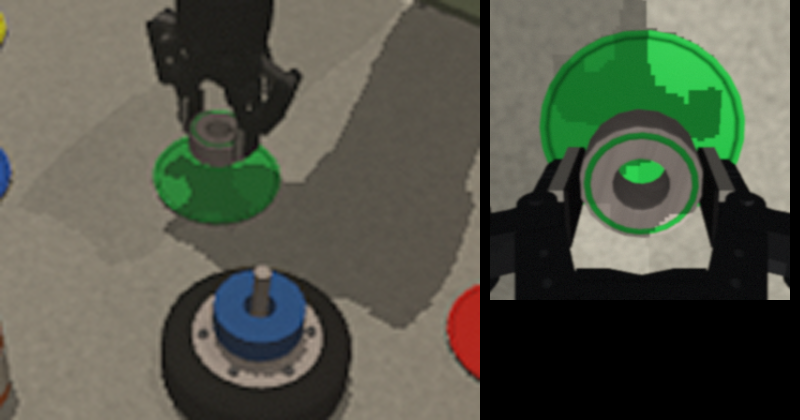

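The bearing is held level over the green dish at crop (218,135), and the blue pulley remains on the hub at (258,312). I'll lower, release and return.

Call:
drive_tool(
  series=[
    {"xyz": [0,0,0.5],"delta_rot": [0,0,0]},
    {"xyz": [0,0,0.4],"delta_rot": [0,0,0]},
    {"xyz": [0,0,0.2],"delta_rot": [0,0,0]},
    {"xyz": [0,0,0.08],"delta_rot": [0,0,0]},
    {"xyz": [0,0,0.02],"delta_rot": [0,0,0]},
    {"xyz": [0,0,0],"delta_rot": [0,0,0]},
    {"xyz": [0,0,0],"delta_rot": [0,0,0]},
  ],
)

```text
time: 23.0
tcp_pos: [0.4688, 0.0143, 0.0081]
eef_rot: [[1.0, -0.0, 0.0], [-0.0, -1.0, 0.0], [0.0, -0.0, -1.0]]
ft_force: [0.2, 0.2, -2.2]
finger_gap: 0.0473
grip_force: 52.6
```

Call:
drive_tool(
  series=[
    {"xyz": [0,0,0],"delta_rot": [0,0,0]},
    {"xyz": [0,0,0],"delta_rot": [0,0,0]},
    {"xyz": [0,0,0],"delta_rot": [0,0,0]},
    {"xyz": [0,0,0],"delta_rot": [0,0,0]},
    {"xyz": [0,0,-0.3],"delta_rot": [0,0,0]},
    {"xyz": [0,0,-0.7],"delta_rot": [0,0,0]},
    {"xyz": [0,0,-1],"delta_rot": [0,0,0]},
    {"xyz": [0,0,-1],"delta_rot": [0,0,0]},
    {"xyz": [0,0,-1],"delta_rot": [0,0,0]},
    {"xyz": [0,0,-1],"delta_rot": [0,0,0]},
    {"xyz": [0,0,-1],"delta_rot": [0,0,0]},
  ],
  grip=1,
)

```text
time: 24.1
tcp_pos: [0.4682, 0.0142, 0.1898]
eef_rot: [[1.0, -0.0, 0.0], [-0.0, -1.0, 0.0], [0.0, -0.0, -1.0]]
ft_force: [-0.8, 0.1, -0.8]
finger_gap: 0.0854
grip_force: 0.0
```

Call:
drive_tool(
  series=[
    {"xyz": [0.5,-0.5,0],"delta_rot": [0,0,0]},
    {"xyz": [0.8,-0.8,0],"delta_rot": [0,0,0]},
    {"xyz": [0.8,-0.8,0],"delta_rot": [0,0,0]},
    {"xyz": [0.8,-0.8,0],"delta_rot": [0,0,0]},
    {"xyz": [0.8,-0.8,0],"delta_rot": [0,0,0]},
    {"xyz": [0.8,-0.8,0],"delta_rot": [0,0,0]},
    {"xyz": [0.32,-0.27,0],"delta_rot": [0,0,0]},
    {"xyz": [0,0,0],"delta_rot": [0,0,0]},
    {"xyz": [0,0,0],"delta_rot": [0,0,0]},
  ],
)

```text
time: 25.0
tcp_pos: [0.6127, 0.1568, 0.1881]
eef_rot: [[1.0, -0.0, -0.0], [-0.0, -1.0, -0.0], [-0.0, 0.0, -1.0]]
ft_force: [-0.2, 0.1, -0.3]
finger_gap: 0.0852
grip_force: 0.0
```

```bash
python3 - <<'E'
from station import r
from h import *
s=r.get_state(); print(s["time"],s["tcp_pos"],s["finger_gap"],s["ft_force"])
P=[r.snapshot(n) for n in("wrist","scene")]
a=[p["pixels"] for p in P]
b=[q for q in blobs(P[0],"blue",100,30,400)]
for q in b:
    e=cv2.fitEllipse(cv2.convexHull(cv2.findNonZero(q[2].astype(np.uint8)))); print(q[0],np.round(e[0],1),fit(P[0],np.array(e[0]),[(.056,.033),(.08,.033)],[.61,.15]))
c=cv2.resize(a[1][140:300,190:370],(472,420),interpolation=cv2.INTER_CUBIC)
w=cv2.resize(a[0][60:400,110:450],(310,310));c2=np.zeros((420,800,3),np.uint8); c2[:,:472]=c; c2[:310,480:790]=w
cv2.imwrite("pics/g7.png",c2[:,:,::-1])
E
```

```text
25.0 [0.61271804 0.15677335 0.18814216] 0.08515711208080602 [-0.17213457  0.08061526 -0.31487519]
4649 [280.3 203.6] [0.61323354 0.15818183]
5175 [  5.4 224.8] [0.59401041 0.38380758]
```

View pics/g7.png

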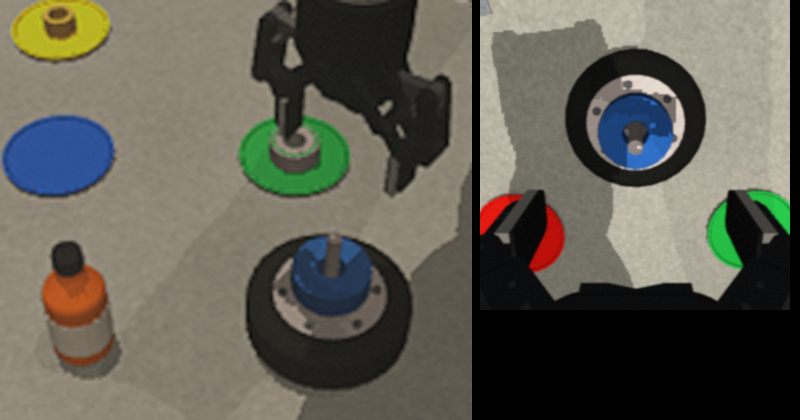

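The bearing sits upright in the middle of the green dish at (295,148), and the pulley is centred on the hub. I'll take the pulley.

Call:
drive_tool(
  series=[
    {"xyz": [0.02,-0.01,0.6],"delta_rot": [0,0,0]},
    {"xyz": [0,0,0.9],"delta_rot": [0,0,0]},
    {"xyz": [0,0,0.9],"delta_rot": [0,0,0]},
    {"xyz": [0,0,0.9],"delta_rot": [0,0,0]},
    {"xyz": [0,0,0.7],"delta_rot": [0,0,0]},
    {"xyz": [0,0,0.33],"delta_rot": [0,0,0]},
    {"xyz": [0,0,0],"delta_rot": [0,0,0]},
    {"xyz": [0,0,0],"delta_rot": [0,0,0]},
  ],
)

```text
time: 25.9
tcp_pos: [0.6142, 0.1575, 0.059]
eef_rot: [[1.0, -0.0, 0.001], [-0.0, -1.0, 0.0], [0.001, -0.0, -1.0]]
ft_force: [1.0, -0.2, 0.2]
finger_gap: 0.0855
grip_force: 0.0
```

Call:
drive_tool(
  series=[
    {"xyz": [0,0,0],"delta_rot": [0,0,0]},
    {"xyz": [0,0,0],"delta_rot": [0,0,0]},
    {"xyz": [0,0,0],"delta_rot": [0,0,0]},
    {"xyz": [0,0,0],"delta_rot": [0,0,0]},
    {"xyz": [0,0,0],"delta_rot": [0,0,0]},
    {"xyz": [0,0,0],"delta_rot": [0,0,0]},
    {"xyz": [0,0,0],"delta_rot": [0,0,0]},
  ],
  grip=0,
  grip_force=50,
)

```text
time: 26.6
tcp_pos: [0.6143, 0.1577, 0.0596]
eef_rot: [[1.0, 0.0, 0.002], [0.0, -1.0, 0.001], [0.002, -0.001, -1.0]]
ft_force: [-4.8, -1.0, 16.9]
finger_gap: 0.0645
grip_force: 51.3
```

Call:
drive_tool(
  series=[
    {"xyz": [0,0,-0.3],"delta_rot": [0,0,0]},
    {"xyz": [0,0,-0.7],"delta_rot": [0,0,0]},
    {"xyz": [0,0,-0.9],"delta_rot": [0,0,0]},
    {"xyz": [0,0,-0.9],"delta_rot": [0,0,0]},
    {"xyz": [0,0,-0.9],"delta_rot": [0,0,0]},
    {"xyz": [0,0,-0.8],"delta_rot": [0,0,0]},
    {"xyz": [0,0,0],"delta_rot": [0,0,0]},
  ],
)

```text
time: 27.3
tcp_pos: [0.6149, 0.1578, 0.1966]
eef_rot: [[1.0, -0.0, 0.005], [-0.0, -1.0, 0.001], [0.005, -0.001, -1.0]]
ft_force: [-0.5, 0.7, -2.9]
finger_gap: 0.0645
grip_force: 55.8
```

Call:
drive_tool(
  series=[
    {"xyz": [0.04,0.5,0],"delta_rot": [0,0,0]},
    {"xyz": [0,0.9,0],"delta_rot": [0,0,0]},
    {"xyz": [0,0.95,0],"delta_rot": [0,0,0]},
    {"xyz": [0,0.95,0],"delta_rot": [0,0,0]},
    {"xyz": [0,0.95,0],"delta_rot": [0,0,0]},
    {"xyz": [0,0.95,0],"delta_rot": [0,0,0]},
    {"xyz": [0,0.95,0],"delta_rot": [0,0,0]},
    {"xyz": [0,0.95,0],"delta_rot": [0,0,0]},
    {"xyz": [0,0.95,0],"delta_rot": [0,0,0]},
    {"xyz": [0,0.95,0],"delta_rot": [0,0,0]},
    {"xyz": [0,0.95,0],"delta_rot": [0,0,0]},
    {"xyz": [0,0.95,0],"delta_rot": [0,0,0]},
  ],
)

```text
time: 28.5
tcp_pos: [0.6141, -0.1714, 0.192]
eef_rot: [[1.0, -0.001, -0.002], [-0.001, -1.0, 0.0], [-0.002, -0.0, -1.0]]
ft_force: [-0.1, 0.4, -1.5]
finger_gap: 0.0643
grip_force: 55.7
```

Call:
drive_tool(
  series=[
    {"xyz": [0,0,0],"delta_rot": [0,0,0]},
    {"xyz": [0,0,0],"delta_rot": [0,0,0]},
    {"xyz": [0,0,0],"delta_rot": [0,0,0]},
  ],
)

```text
time: 28.8
tcp_pos: [0.6148, -0.1687, 0.1924]
eef_rot: [[1.0, 0.001, -0.001], [0.001, -1.0, 0.001], [-0.001, -0.001, -1.0]]
ft_force: [-0.3, -1.2, -1.5]
finger_gap: 0.0641
grip_force: 55.8
```

Call:
drive_tool(
  series=[
    {"xyz": [0,0.04,0.6],"delta_rot": [0,0,0]},
    {"xyz": [0,0,0.9],"delta_rot": [0,0,0]},
    {"xyz": [0,0,0.9],"delta_rot": [0,0,0]},
    {"xyz": [0,0,0.9],"delta_rot": [0,0,0]},
    {"xyz": [0,0,0.9],"delta_rot": [0,0,0]},
    {"xyz": [0,0,0.5],"delta_rot": [0,0,0]},
    {"xyz": [0,0,0.2],"delta_rot": [0,0,0]},
    {"xyz": [0,0,0],"delta_rot": [0,0,0]},
    {"xyz": [0,0,0],"delta_rot": [0,0,0]},
  ],
)

```text
time: 29.7
tcp_pos: [0.6155, -0.1706, 0.047]
eef_rot: [[1.0, 0.0, 0.001], [0.0, -1.0, -0.0], [0.001, 0.0, -1.0]]
ft_force: [0.2, 0.4, -1.5]
finger_gap: 0.0646
grip_force: 55.8
```

```bash
python3 - <<'E'
from station import r
from h import *
s=r.get_state(); print(s["tcp_pos"],s["finger_gap"],s["ft_force"])
a=[r.snapshot(n)["pixels"] for n in("wrist","scene")]
c=cv2.resize(a[1][120:280,140:320],(472,420),interpolation=cv2.INTER_CUBIC)
w=cv2.resize(a[0][120:400,140:420],(300,300)); c2=np.zeros((420,800,3),np.uint8); c2[:,:472]=c; c2[:300,490:790]=w
cv2.imwrite("pics/g8.png",c2[:,:,::-1])
E
```

```text
[ 0.6155209  -0.17059936  0.04696874] 0.06461017319286785 [ 0.20983708  0.36384916 -1.46522497]
```

View pics/g8.png

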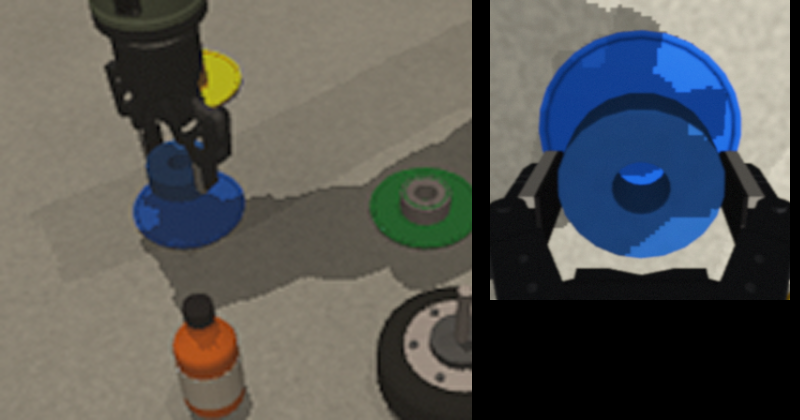

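The pulley is level over the blue dish at crop (172,168), and the bottle is still standing at (208,360). I'll lower it.

Call:
drive_tool(
  series=[
    {"xyz": [0,0,0.5],"delta_rot": [0,0,0]},
    {"xyz": [0,0,0.4],"delta_rot": [0,0,0]},
    {"xyz": [0,0,0.25],"delta_rot": [0,0,0]},
    {"xyz": [0,0,0.1],"delta_rot": [0,0,0]},
    {"xyz": [0,0,0.05],"delta_rot": [0,0,0]},
    {"xyz": [0,0,0],"delta_rot": [0,0,0]},
    {"xyz": [0,0,0],"delta_rot": [0,0,0]},
  ],
)

```text
time: 30.5
tcp_pos: [0.6143, -0.1704, 0.0077]
eef_rot: [[1.0, -0.0, -0.002], [-0.0, -1.0, 0.001], [-0.002, -0.001, -1.0]]
ft_force: [-12.3, 3.5, 23.9]
finger_gap: 0.0648
grip_force: 58.1
```

Call:
drive_tool(
  series=[
    {"xyz": [0,0,-0.03],"delta_rot": [0,0,0]},
    {"xyz": [0,0,0],"delta_rot": [0,0,0]},
  ],
)

```text
time: 30.7
tcp_pos: [0.6151, -0.1705, 0.0078]
eef_rot: [[1.0, -0.0, 0.0], [-0.0, -1.0, 0.0], [0.0, -0.0, -1.0]]
ft_force: [-1.7, -0.3, 5.6]
finger_gap: 0.0647
grip_force: 56.6
```

Call:
drive_tool(
  series=[
    {"xyz": [0,0,0],"delta_rot": [0,0,0]},
    {"xyz": [0,0,0],"delta_rot": [0,0,0]},
    {"xyz": [0,0,0],"delta_rot": [0,0,0]},
    {"xyz": [0,0,0],"delta_rot": [0,0,0]},
    {"xyz": [0,0,-0.3],"delta_rot": [0,0,0]},
    {"xyz": [0,0,-0.7],"delta_rot": [0,0,0]},
    {"xyz": [0,0,-1],"delta_rot": [0,0,0]},
    {"xyz": [0,0,-1],"delta_rot": [0,0,0]},
    {"xyz": [0,0,-1],"delta_rot": [0,0,0]},
    {"xyz": [0,0,-1],"delta_rot": [0,0,0]},
    {"xyz": [0,0,-1],"delta_rot": [0,0,0]},
  ],
  grip=1,
)

```text
time: 31.8
tcp_pos: [0.6148, -0.1705, 0.1898]
eef_rot: [[1.0, -0.0, 0.0], [-0.0, -1.0, -0.0], [0.0, 0.0, -1.0]]
ft_force: [0.7, 0.8, -0.1]
finger_gap: 0.0853
grip_force: 0.0
```

Call:
drive_tool(
  series=[
    {"xyz": [-0.8,0,-0.3],"delta_rot": [0,0,0]},
    {"xyz": [-0.8,0,-0.3],"delta_rot": [0,0,0]},
    {"xyz": [-0.8,0,-0.3],"delta_rot": [0,0,0]},
    {"xyz": [-0.8,0,0],"delta_rot": [0,0,0]},
    {"xyz": [0,0,0],"delta_rot": [0,0,0]},
    {"xyz": [0,0,0],"delta_rot": [0,0,0]},
    {"xyz": [0,0,0],"delta_rot": [0,0,0]},
  ],
)

```text
time: 32.5
tcp_pos: [0.5196, -0.1704, 0.2149]
eef_rot: [[1.0, 0.0, 0.0], [0.0, -1.0, 0.0], [0.0, -0.0, -1.0]]
ft_force: [-0.3, 0.1, -0.1]
finger_gap: 0.085
grip_force: 0.0
```

```bash
python3 - <<'E'
from station import r
from h import *
s=r.get_state(); print(s["time"],s["tcp_pos"],s["finger_gap"],s["ft_force"])
a=r.snapshot("scene")["pixels"]
cv2.imwrite("pics/g9.png",cv2.resize(a[90:300,160:460],(800,560),interpolation=cv2.INTER_CUBIC)[:,:,::-1])
E
```

```text
32.5 [ 0.51956319 -0.1704293   0.21493794] 0.0849847110594177 [-0.29871226  0.13362033 -0.07403083]
```

View pics/g9.png

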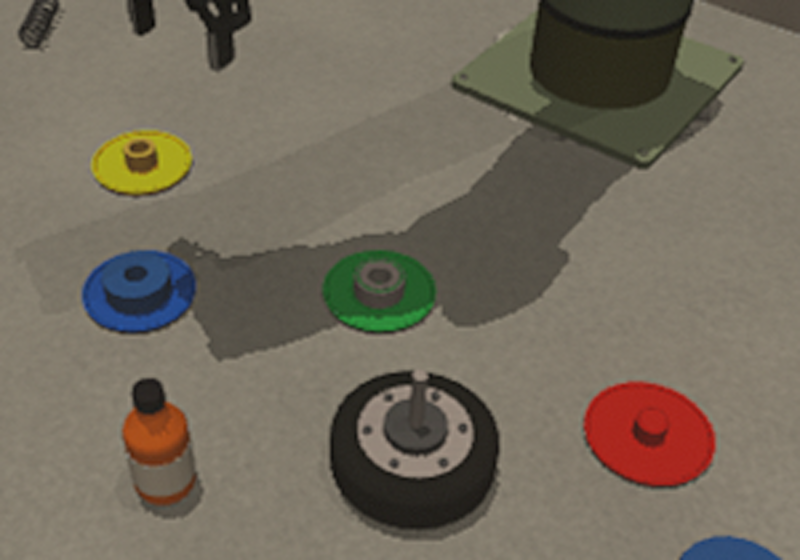

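All four parts stand upright and centred: cap (650,427), bush (141,155), bearing (380,282), pulley (137,282). The bottle stands untouched at (158,450) and the axle is bare.

```bash
python3 -c "
from station import r
print(r.finish_job())"
```

```text
the job is handed in; nothing more can be done
None
```

The hub stack is stripped in the order asked: cap, bush, bearing and pulley each stand upright in the middle of their own dish, the oil bottle was not touched, and the job was handed in at about 33 s.

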